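Pack the jammed sample pucks home

ROBOT

A 6-joint arm with a two-finger parallel gripper is mounted at the origin on a cart in front of the work surface, level with it; the furniture and walls round the work are solid. World frame = base frame: x ahead of the robot, y to its left, z up, the work surface at z = 0. Lengths are in m, angles in degrees, forces in N, time in s.
With the tool pointing down it reaches from about 0.3 to 0.95 m from the base axis. Payload 3.1 kg.
Tool frame: the origin (TCP) lies midway between the tips of the shut fingers; the grasp point (between the pads) lies 19 mm behind it; z points along the fingers, y is the line along which they close (so a half turn about z gives the same grasp; the last joint's range is limited). The gripper opens to 85 mm and grips with 20 to 120 N. Pads are 22 mm wide; open, the fingers measure 114 mm over their backs; the gripper's body (76 mm by 85 mm) begins 54 mm behind the grasp point. The pads swing forward as they close: fully open they stand 13 mm farther back than shut.
Start: joints at [70.892, 17.653, 93.61, -0, 68.738, -3.994], TCP at [0.163, 0.603, 0.231] pointing down, gripper open.
Joint ranges: [-175.34, 175.34], [-45.06, 112.39], [2.9, 150.54], [-68.45, 248.45], [3.09, 151.38], [-168.51, 168.51]. Speed limits (degrees/s): [159.86, 159.86, 180, 180, 180, 180].

INTERFACE

Orientations are given as a 3x3 rotation matrix whose columns are the frame's x, y, z axes.
In Python, from station import get_state, snapshot, camera_model, hand_in gives the robot as it stands.
- The arm moves only by the tool arm_command, never from a script. Its argument "commands" is a list of rows, each a list of 5 numbers: the closure, from -1 (fully open) to 1 (shut), so that 0 is half open, then the shift along the tool's x, y, z in cm, then the turn about the tool's z in rad. In form: [[gripper, tx, ty, tz, turn], ...]. A call has 1 to 5 rows; each row shifts and turns the commanded pose from where the row before left it, along the tool's axes as they then stand; what a row does not reach is not made up. A row lasts 1/10 s, in which the tool goes at most 50 mm and 8.59 degrees, less where a joint would pass 70% of its speed; a pose out of reach is approached as far as the arm can. A call is refused whole if a number of a shift passes 5 or a number of a turn 0.15, either way. A call with a gripper value outside its range is refused whole. The fingers move at their own pace and stop on an object; the grip force is fixed at half the most. Time passes only in rows, so rows that do not move let the fingers close. It gives the time, the measured TCP pose, the force, the opening and the grip force at its end, in the units of the state.
- get_state(): the state, without advancing time (a new reading comes with each control period).
- snapshot(name): name is "scene" or "top"; returns the picture (400x640x3 uint8, red, green, blue); there is no depth.
- camera_model(name): a dict with "mtx" (3x3 intrinsics, pixels), "xyz" and "orientation" of the camera in the world. Camera axes: x right, y down, z forward; pixel columns grow to the right and rows downward; lengths in m; the calibration is good to about 2 mm. A picture is of the moment at which its call begins. camera_model takes no time and is no camera call.
- hand_in(): hands the job in; it is judged then, once.
The state is a dict: "time": time; "q": joint angles; "joint_vel": joint speeds; "joint_torque": joint torques, N m; "ee_pos": TCP position; "eef_rot": TCP orientation; "wrist_force": force on the tool from outside, world axes, zero at the start; "moment": the same for the moment, N m; "opening": finger opening in m; "finger_force": force on a finger pad.
Only numpy, scipy, OpenCV 4.12 (cv2) and the standard library are available. Lean on these libraries where they do the work, as an engineer would, in place of code of your own. Each camera call takes 0.05 s, during which the arm holds its last target. There are 200 camera calls.

TASK

The orange sample pucks have jammed partway down their clear tube. Take the packing rod with the red handle out of its stand, push the pucks all the way down with it until they bottom out, press them firmly, and leave the rod standing in the tube on top of them. The tube with the blue pucks is already packed: leave it alone.

Things in the scene. Friction and masses are not known exactly. Their poses are not given: they have to be found in the camera images.
- rod: Packing rod, 161 mm, 90 g, upright and loose in a 20 mm wide, 35 mm deep socket of a fixed grey block (70x70x45). From the foot up: aluminium shaft, 16 mm diameter, 110 long; black flange, 36 diameter, 6 thick; round red handle, 22 diameter, 45 tall. Grip the handle from above, any yaw, fingertips over the flange, which stops it slipping up. Origin: centre of the foot's flat end; z to the handle.
- orange_tube: Fixed upright clear tube, 125 mm tall, on a round black base (72 mm) with an orange foot collar. Bore 32 mm in diameter, floor 12 mm above the origin; the top 15 mm flare to a 48 mm wide mouth (56 mm outside). Origin: centre of the base's underside, on the table; z up along the bore.
- pucks (a joint): How far the three orange pucks (30 mm diameter, 29 mm tall together, moving as one) are pushed down the orange tube, m: 0 = highest, their top 86 mm above the tube's origin; 0.045 = bottomed out, top 41 mm above it. Held by friction: about 6 N moves them, the rod's weight does not; they stay where left. A firm press at the bottom is 10 to 20 N.
- blue_tube: The same kind of fixed tube, same sizes, with a blue foot collar and blue pucks already at the bottom; not to be touched with the rod or gripper. Origin: centre of the base's underside, on the table. (A tall fixed post with an outlet box fills x 0.46 to 0.56, y -0.16 to -0.05 m, left of the work: keep wrist and gripper clear of it.)
Things that resemble listed ones, but are neither listed nor needed, are in the scene too. What is shaped like the orange_tube but purple is not meant.

How it is judged (in metres and radians):
On the way, in this order (a step that is already met when the one before it is completed fails the run):
1. the foot of the rod is inside the orange tube (z of rod in the frame of orange_tube below 0.115 m and horizontal distance between rod and orange_tube below 0.015 m), for 0.05 s.
2. the pucks are at the bottom with the rod pressing firmly on them (value of joint pucks above 0.042 m and contact force between rod and orange_tube above 8 N and horizontal distance between rod and orange_tube below 0.015 m).
At the end, for the whole second after the job is handed in: The orange pucks are within 3 mm of the bottom of their tube, and the rod stands released and at rest in that tube with its foot on them (foot less than 52 mm above the tube's origin, within 15 mm of its axis, leaning less than 0.3 rad) (value of joint pucks above 0.042 m and z of rod in the frame of orange_tube below 0.052 m and horizontal distance between rod and orange_tube below 0.015 m and angle between rod's own z axis and vertical below 0.3 rad and linear speed of rod below 0.02 m/s); the robot touches nothing.
It fails at once if the rod hits the blue tube (contact force between rod and blue_tube above 1 N).
It fails at once if the gripper hits the blue tube (contact force between the fingers and blue_tube above 1 N).
It also fails if it takes over 42 s, if anything falls off the work surface, if the arm or the gripper's body presses on something with over 40 N, if the wrist force passes 120 N, or if a joint passes its speed limit or range.

## Working session

There is one attempt and no reset: what is moved stays moved. The work goes in short steps, Python scripts to look and compute and a tool call to move; the robot and the scene stay as the last step left them, time stands still between calls to the robot, and variables do not carry over. Pictures are saved under pics/ and viewed, at most 10 in all, crops included, and the job is handed in when it is done.

Besides the shell and the picture viewer there is one more tool, called by a JSON object that holds its "method" and its "body". arm_command: Moves the arm, as the interface text tells. Its arguments: {"type":"object","properties":{"commands":{"type":"array","items":{"type":"array","items":{"type":"number"}}}},"required":["commands"]}

```bash
mkdir -p pics; python3 - <<'E'
from station import *
import cv2,json
for n in("scene","top"):
    cv2.imwrite(f"pics/{n}0.png",snapshot(n)[:,:,::-1]); m=camera_model(n)
    print(n,m)
s=get_state();print(s["time"],s["ee_pos"],s["eef_rot"],s["opening"],s["wrist_force"])
E
```

```text
scene {'mtx': array([[448.17957508,   0.        , 309.28484406],
       [  0.        , 448.17957508, 206.55400055],
       [  0.        ,   0.        ,   1.        ]]), 'xyz': array([ 0.07512615, -0.8676104 ,  0.62957723]), 'orientation': array([[ 0.72645575, -0.46093067,  0.50971066],
       [-0.68704838, -0.50338028,  0.52399696],
       [ 0.01505202, -0.73085649, -0.68236517]])}
top {'mtx': array([[417.16943943,   0.        , 321.49390699],
       [  0.        , 417.16943943, 200.335003  ],
       [  0.        ,   0.        ,   1.        ]]), 'xyz': array([ 0.41059223, -0.41552219,  0.90579479]), 'orientation': array([[-0.00690957, -0.99671751,  0.08066261],
       [-0.99995735,  0.00639253, -0.00666648],
       [ 0.00612896, -0.08070523, -0.99671917]])}
0.1 [0.16272862 0.60266287 0.23015537] [[-9.65413854e-01  2.60721316e-01 -6.97382376e-04]
 [ 2.60722204e-01  9.65411804e-01 -1.99545220e-03]
 [ 1.53004252e-04 -2.10826027e-03 -9.99997766e-01]] 0.08536028354748035 [-0.6762886   1.05036229  0.03888448]
```

View pics/scene0.png

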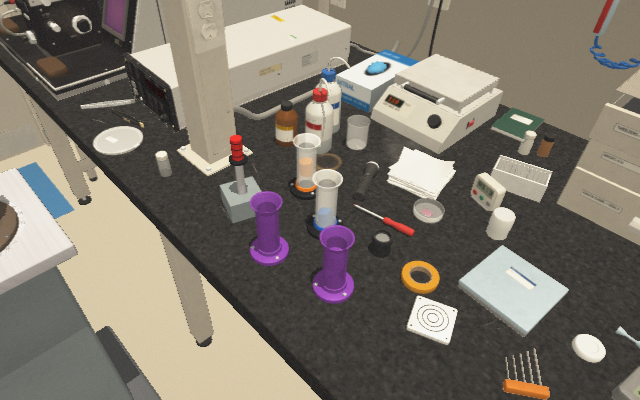

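View pics/top0.png

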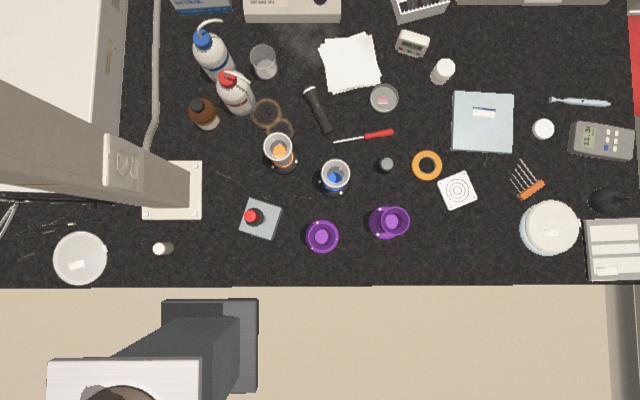

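The scene view shows the red-handled rod in its grey block at (237,165), the orange-collar tube at (306,165), the blue tube at (326,205) and purple look-alikes at (268,228) and (336,265). In the top view the rod is at (251,215), orange at (280,152), blue at (335,177) and purple at (321,236) and (390,222). The clear tube with orange pucks and an orange collar is the one meant. I'll confirm it in an enlarged crop.

```bash
python3 - <<'E'
import cv2,numpy as np
a=cv2.imread("pics/scene0.png")[120:260,215:355]; b=cv2.imread("pics/top0.png")[125:245,230:360]
a=cv2.resize(a,(400,400),interpolation=cv2.INTER_CUBIC); b=cv2.resize(b,None,fx=400/130,fy=400/130,interpolation=cv2.INTER_CUBIC)
b=cv2.copyMakeBorder(b,0,400-b.shape[0],0,400-b.shape[1],0)
cv2.imwrite("pics/crop1.png",cv2.resize(np.hstack([a,b]),(800,400)))
E
```

```text
(no output)
```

View pics/crop1.png

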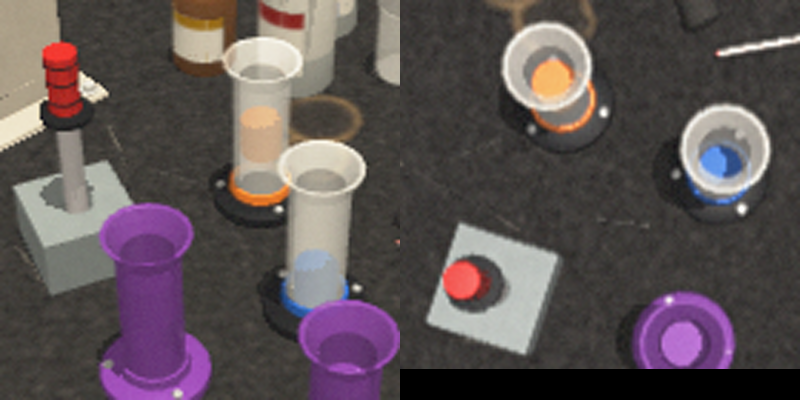

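The crop confirms it: orange pucks sit halfway down the clear tube with the orange collar, mouth at top (277.5,146.5) and scene (306.7,141.4). The rod's handle top is at top (250.5,216) and scene (236,138.5). The blue mouth is at top (335.3,174.1) and scene (327.7,179.5).

```bash
cat >h.py <<'E'
from station import *
import numpy as np
def ray(n,u,v):
    m=camera_model(n); d=m["orientation"]@np.linalg.solve(m["mtx"],[u,v,1]); return np.array(m["xyz"]),d/np.linalg.norm(d)
def onz(n,uv,z):
    c,d=ray(n,*uv); return c+d*(z-c[2])/d[2]
def tri(a,b):
    A=0;B=0
    for n,uv in(("top",a),("scene",b)):
        c,d=ray(n,*uv);P=np.eye(3)-np.outer(d,d);A=A+P;B=B+P@c
    return np.linalg.solve(A,B)
def proj(n,p):
    m=camera_model(n);q=m["mtx"]@(m["orientation"].T@(np.array(p)-m["xyz"]));return q[:2]/q[2]
def rel(p): # offset of world p from TCP in tool axes, cm
    s=get_state(); return np.round(100*s["eef_rot"].T@(np.array(p)-s["ee_pos"]),2)
E
python3 - <<'E'
from h import *
np.set_printoptions(precision=4,suppress=True)
for k,a,b,z in(("rod",(250.5,216),(236,138.5),.171),("or",(277.5,146.5),(306.7,141.4),.125),("bl",(335.3,174.1),(327.7,179.5),.125)):
    print(k,onz("top",a,z),onz("scene",b,z),tri(a,b))
E
```

```text
rod [ 0.4432 -0.2953  0.171 ] [ 0.4435 -0.298   0.171 ] [ 0.444  -0.2956  0.1695]
or [ 0.5767 -0.338   0.125 ] [ 0.5765 -0.3412  0.125 ] [ 0.5779 -0.3384  0.1227]
bl [ 0.5233 -0.4472  0.125 ] [ 0.5241 -0.4512  0.125 ] [ 0.5249 -0.4483  0.1225]
```

{"method": "arm_command", "body": {"commands": [[-1,-2,-3.3,0,0],[-1,-2,-3.3,0,0],[-1,-2,-3.3,0,0],[-1,-2,-3.3,0,0],[-1,-2,-3.3,0,0]]}}

```text
time: 0.6
ee_pos: [0.2165, 0.4162, 0.2307]
eef_rot: [[-0.966, 0.26, -0.0], [0.26, 0.966, -0.001], [0.0, -0.001, -1.0]]
wrist_force: [-0.2, 0.9, 0.2]
opening: 0.0856
finger_force: 0.0
```

{"method": "arm_command", "body": {"commands": [[-1,-2,-3.3,0,0],[-1,-2,-3.3,0,0],[-1,-2,-3.3,0,0],[-1,-2,-3.3,0,0],[-1,-2,-3.3,0,0]]}}

```text
time: 1.1
ee_pos: [0.2698, 0.231, 0.231]
eef_rot: [[-0.966, 0.26, -0.0], [0.26, 0.966, -0.0], [-0.0, -0.0, -1.0]]
wrist_force: [0.6, -0.1, -0.4]
opening: 0.0855
finger_force: 0.0
```

{"method": "arm_command", "body": {"commands": [[-1,-2,-3.3,0,0],[-1,-2,-3.3,0,0],[-1,-2,-3.3,0,0],[-1,0,0,0,0]]}}

```text
time: 1.5
ee_pos: [0.3028, 0.1177, 0.2311]
eef_rot: [[-0.963, 0.268, 0.001], [0.268, 0.963, -0.002], [-0.001, -0.002, -1.0]]
wrist_force: [-0.1, 0.4, -0.4]
opening: 0.0855
finger_force: 0.0
```

{"method": "arm_command", "body": {"commands": [[-1,-1.2,-3.5,0,0],[-1,-1.2,-3.5,0,0],[-1,-1.2,-3.5,0,0],[-1,-1.2,-3.5,0,0]]}}

```text
time: 1.9
ee_pos: [0.3118, -0.0267, 0.2312]
eef_rot: [[-0.966, 0.259, 0.001], [0.259, 0.966, 0.001], [-0.0, 0.001, -1.0]]
wrist_force: [0.6, 0.5, 0.7]
opening: 0.0858
finger_force: 0.0
```

{"method": "arm_command", "body": {"commands": [[-1,-1.2,-3.5,0,0],[-1,-1.2,-3.5,0,0],[-1,-1.2,-3.5,0,0],[-1,-1.2,-3.5,0,0],[-1,0,0,0,0]]}}

```text
time: 2.4
ee_pos: [0.3226, -0.1769, 0.2316]
eef_rot: [[-0.964, 0.265, 0.001], [0.265, 0.964, -0.002], [-0.001, -0.001, -1.0]]
wrist_force: [0.4, 0.4, -0.5]
opening: 0.0855
finger_force: 0.0
```

{"method": "arm_command", "body": {"commands": [[-1,-2.8,-1.6,0,0],[-1,-2.8,-1.6,0,0],[-1,-2.8,-1.6,0,0],[-1,-2.8,-1.6,0,0],[-1,0,0,0,0]]}}

```text
time: 2.9
ee_pos: [0.4162, -0.2658, 0.2311]
eef_rot: [[-0.966, 0.26, 0.002], [0.26, 0.966, -0.001], [-0.002, -0.0, -1.0]]
wrist_force: [-0.1, 0.8, 0.4]
opening: 0.0855
finger_force: 0.0
```

```bash
python3 - <<'E'
from h import *
import cv2
s=get_state();print(s["ee_pos"],rel([.4435,-.2965,.131]),s["q"])
cv2.imwrite("pics/s1.png",np.vstack([cv2.resize(snapshot("scene")[60:260,150:390,::-1],(480,400))]))
E
```

```text
[ 0.41620545 -0.26581691  0.23107862] [-3.42 -2.25 10.01] [-3.76356035e+01  2.99157561e+00  1.10969418e+02  2.91547894e-02
  6.59474855e+01 -1.12556935e+02]
```

{"method": "arm_command", "body": {"commands": [[-1,-1.7,-1.1,0,0],[-1,-1.7,-1.15,0,0],[-1,0,0,0,0],[-1,0,0,2.0,0],[-1,0,0,0,0]]}}

```text
time: 3.45
ee_pos: [0.4376, -0.2922, 0.2086]
eef_rot: [[-0.966, 0.26, -0.006], [0.26, 0.966, 0.005], [0.007, 0.003, -1.0]]
wrist_force: [0.3, 0.5, -0.8]
opening: 0.0856
finger_force: 0.0
```

```bash
python3 - <<'E'
from h import *
import cv2
s=get_state();print(s["ee_pos"],rel([.4435,-.2965,.131]))
a=cv2.resize(snapshot("scene")[80:230,170:320,::-1],(400,400));b=cv2.resize(snapshot("top")[140:290,180:330,::-1],(400,400))
cv2.imwrite("pics/s2.png",np.hstack([a,b]))
E
```

```text
[ 0.43762526 -0.29218601  0.20863887] [-0.73 -0.29  7.76]
```

View pics/s2.png

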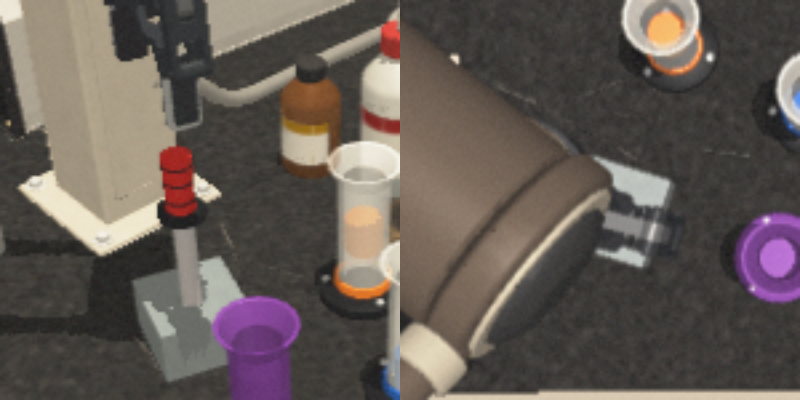

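The view shows the rod upright just below the open fingers, handle top at about (176,155) in the crop, with the fingers above and clear of the post. Next I correct laterally and descend.

{"method": "arm_command", "body": {"commands": [[-1,-0.6,-0.3,0,0],[-1,0,0,0,0]]}}

```text
time: 3.75
ee_pos: [0.4462, -0.3006, 0.2125]
eef_rot: [[-0.965, 0.261, 0.002], [0.261, 0.965, -0.002], [-0.002, -0.001, -1.0]]
wrist_force: [-0.3, -0.5, 0.7]
opening: 0.085
finger_force: 0.0
```

{"method": "arm_command", "body": {"commands": [[-1,0,0,1.0,0],[-1,0,0,1.0,0],[-1,0,0,1.0,0],[-1,0,0,1.0,0],[-1,0,0,0,0]]}}

```text
time: 4.25
ee_pos: [0.4437, -0.2988, 0.1687]
eef_rot: [[-0.965, 0.261, -0.004], [0.261, 0.965, 0.003], [0.004, 0.002, -1.0]]
wrist_force: [-0.3, 0.4, 0.2]
opening: 0.0853
finger_force: 0.0
```

```bash
python3 - <<'E'
from h import *
s=get_state();print(s["ee_pos"],rel([.4435,-.2965,.131]))
E
```

```text
[ 0.44369823 -0.29880025  0.16871736] [0.06 0.21 3.77]
```

{"method": "arm_command", "body": {"commands": [[-1,0,0.2,1.0,0],[-1,0,0,1.0,0],[-1,0,0,1.0,0],[-1,0,0,0.7,0],[-1,0,0,0,0]]}}

```text
time: 4.75
ee_pos: [0.4447, -0.2973, 0.1326]
eef_rot: [[-0.965, 0.261, -0.002], [0.261, 0.965, 0.002], [0.003, 0.001, -1.0]]
wrist_force: [-0.6, 0.2, 0.2]
opening: 0.0854
finger_force: 0.0
```

{"method": "arm_command", "body": {"commands": [[-1,0,0,0,0],[-1,0,0,0,0]]}}

```text
time: 4.95
ee_pos: [0.4461, -0.2983, 0.1347]
eef_rot: [[-0.965, 0.261, 0.001], [0.261, 0.965, -0.001], [-0.001, -0.0, -1.0]]
wrist_force: [1.1, 0.1, -0.2]
opening: 0.0853
finger_force: 0.0
```

```bash
python3 - <<'E'
from h import *
import cv2
s=get_state();print(s["ee_pos"],rel([.4435,-.2965,.131]))
a=cv2.resize(snapshot("scene")[80:230,170:320,::-1],(500,500),interpolation=cv2.INTER_CUBIC)
cv2.imwrite("pics/s3.png",a)
E
```

```text
[ 0.4460941  -0.2983372   0.13470457] [0.3  0.11 0.37]
```

View pics/s3.png

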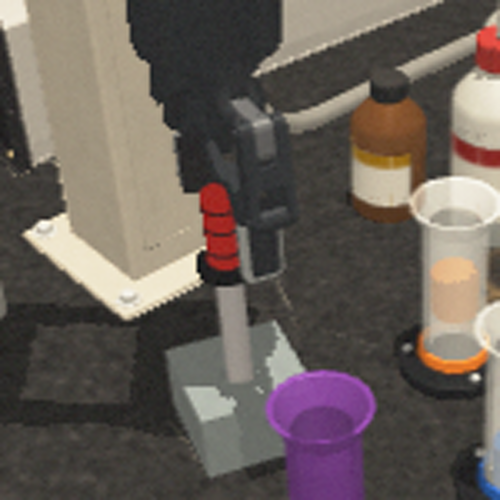

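The near finger at (262,245) stands beside the handle, and the handle lies between the fingers with the tips just above the flange. Next I close.

{"method": "arm_command", "body": {"commands": [[-1,0.2,0.1,0.3,0],[1,0,0,0,0],[1,0,0,0,0],[1,0,0,0,0],[1,0,0,0,0]]}}

```text
time: 5.5
ee_pos: [0.4442, -0.2966, 0.1314]
eef_rot: [[-0.965, 0.261, 0.0], [0.261, 0.965, -0.0], [-0.0, -0.0, -1.0]]
wrist_force: [-0.1, 0.0, 1.0]
opening: 0.0286
finger_force: 0.5
```

{"method": "arm_command", "body": {"commands": [[1,0,0,0,0],[1,0,0,0,0],[1,0,0,0,0],[1,0,0,0,0],[1,0,0,0,0]]}}

```text
time: 6.0
ee_pos: [0.4443, -0.2964, 0.1315]
eef_rot: [[-0.965, 0.261, 0.0], [0.261, 0.965, 0.0], [-0.0, 0.0, -1.0]]
wrist_force: [1.1, 2.5, 3.9]
opening: 0.0206
finger_force: 58.8
```

{"method": "arm_command", "body": {"commands": [[1,0,0,-1,0],[1,0,0,-2,0],[1,0,0,-2,0],[1,0,0,-2,0],[1,0,0,-2,0]]}}

```text
time: 6.5
ee_pos: [0.4436, -0.2969, 0.2221]
eef_rot: [[-0.965, 0.261, -0.001], [0.261, 0.965, -0.001], [0.0, -0.001, -1.0]]
wrist_force: [0.1, -0.6, -0.7]
opening: 0.0203
finger_force: 58.5
```

{"method": "arm_command", "body": {"commands": [[1,0,0,-2,0],[1,0,0,-2,0],[1,0,0,-1,0],[1,0,0,0,0],[1,0,0,0,0]]}}

```text
time: 7.0
ee_pos: [0.4436, -0.2964, 0.2706]
eef_rot: [[-0.965, 0.261, -0.001], [0.261, 0.965, 0.0], [0.001, 0.0, -1.0]]
wrist_force: [-0.7, 0.5, -1.4]
opening: 0.0211
finger_force: 58.5
```

```bash
python3 - <<'E'
from h import *
import cv2
s=get_state();print(s["ee_pos"],rel([.577,-.339,.271]))
a=snapshot("scene")[40:240,170:370,::-1];b=snapshot("top")[100:300,180:380,::-1]
cv2.imwrite("pics/s4.png",cv2.resize(np.hstack([a,b]),(800,400),interpolation=cv2.INTER_CUBIC))
E
```

```text
[ 0.44360189 -0.29642191  0.27061942] [-13.99  -0.63  -0.05]
```

View pics/s4.png

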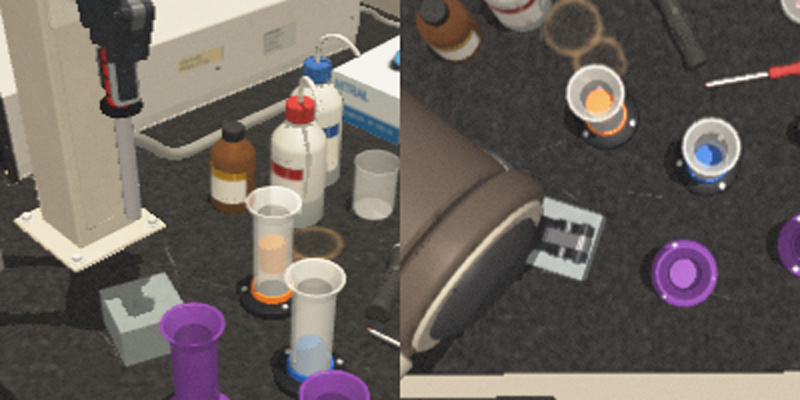

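The rod is lifted out with its foot at scene pixel about (236,148). I'll check that against the expected projection and move over the tube. The foot is at about 0.149 m, above the 0.125 m mouth.

```bash
python3 - <<'E'
from h import *
e=get_state()["ee_pos"]
for z in(.121,.015): print(proj("scene",e-[0,0,z]))
print(onz("scene",(235.8,147.5),e[2]-.121),e)
E
```

```text
[236.43320385 148.29019991]
[230.30282478  95.88147076]
[ 0.44386451 -0.29328097  0.1487471 ] [ 0.44324639 -0.29602995  0.2697471 ]
```

{"method": "arm_command", "body": {"commands": [[1,-2,-0.1,0,0],[1,-3,-0.1,0,0],[1,-3,-0.1,0,0],[1,-3,-0.1,0,0],[1,-2.5,-0.1,0,0]]}}

```text
time: 7.6
ee_pos: [0.5739, -0.3365, 0.2693]
eef_rot: [[-0.965, 0.261, -0.002], [0.261, 0.965, 0.001], [0.002, 0.001, -1.0]]
wrist_force: [-0.7, -0.2, 0.2]
opening: 0.0209
finger_force: 58.6
```

{"method": "arm_command", "body": {"commands": [[1,-0.5,-0.1,0,0],[1,0,0,0,0],[1,0,0,0,0],[1,0,0,0,0],[1,0,0,0,0]]}}

```text
time: 8.1
ee_pos: [0.5768, -0.3386, 0.2715]
eef_rot: [[-0.965, 0.261, -0.0], [0.261, 0.965, 0.0], [0.0, -0.0, -1.0]]
wrist_force: [-0.0, 0.3, -0.2]
opening: 0.0205
finger_force: 58.6
```

```bash
python3 - <<'E'
from h import *
import cv2
s=get_state();e=s["ee_pos"];print(e,rel([.577,-.339,.271]),s["wrist_force"])
print(proj("scene",e-[0,0,.121]),proj("scene",e-[0,0,.015]),proj("scene",[.577,-.339,.125]))
a=snapshot("scene")[60:200,240:380,::-1]
cv2.imwrite("pics/s5.png",cv2.resize(a,(560,560),interpolation=cv2.INTER_CUBIC))
E
```

```text
[ 0.57684799 -0.33864958  0.27152787] [-0.02 -0.03  0.05] [-0.01407976  0.2688926  -0.20969844]
[306.07717737 129.71386682] [306.69062126  78.56385676] [306.12359965 140.81831316]
```

View pics/s5.png

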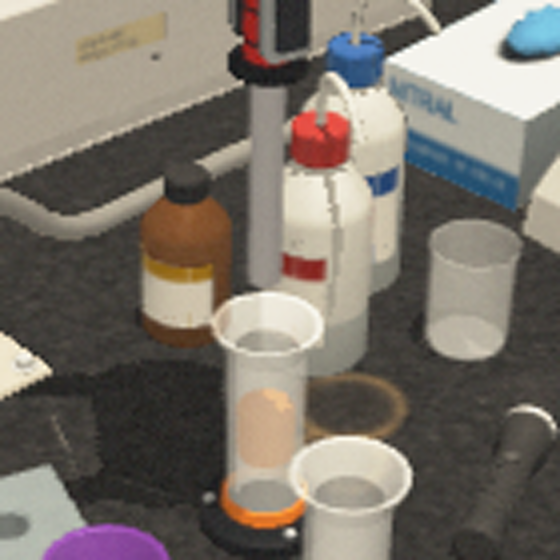

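The foot is at scene (306,130) and the mouth centre at (307,141), so they line up within about 2 mm. Next I descend into the tube.

{"method": "arm_command", "body": {"commands": [[1,0,0,1,0],[1,0,0,1,0],[1,0,0,1,0],[1,0,0,1,0],[1,0,0,1,0]]}}

```text
time: 8.65
ee_pos: [0.5773, -0.3386, 0.2197]
eef_rot: [[-0.965, 0.261, -0.001], [0.261, 0.965, 0.001], [0.001, 0.0, -1.0]]
wrist_force: [-0.2, -0.2, -1.5]
opening: 0.0206
finger_force: 58.6
```

{"method": "arm_command", "body": {"commands": [[1,0,0,0.5,0],[1,0,0,0.3,0],[1,0,0,0,0],[1,0,0,0,0]]}}

```text
time: 9.05
ee_pos: [0.578, -0.339, 0.2138]
eef_rot: [[-0.965, 0.261, 0.001], [0.261, 0.965, -0.001], [-0.001, -0.0, -1.0]]
wrist_force: [0.8, -1.0, -0.8]
opening: 0.0207
finger_force: 58.6
```

{"method": "arm_command", "body": {"commands": [[1,0,0,0.4,0],[1,0,0,0.4,0],[1,0,0,0.4,0],[1,0,0,0.4,0]]}}

```text
time: 9.45
ee_pos: [0.5775, -0.3388, 0.1968]
eef_rot: [[-0.965, 0.261, -0.0], [0.261, 0.965, 0.0], [0.0, 0.0, -1.0]]
wrist_force: [-0.3, 0.6, -1.0]
opening: 0.0207
finger_force: 58.6
```

{"method": "arm_command", "body": {"commands": [[1,0,0,0.4,0],[1,0,0,0.4,0],[1,0,0,0.4,0]]}}

```text
time: 9.75
ee_pos: [0.5781, -0.339, 0.1867]
eef_rot: [[-0.965, 0.261, 0.001], [0.261, 0.965, -0.001], [-0.001, -0.0, -1.0]]
wrist_force: [-0.7, 1.1, 5.7]
opening: 0.0209
finger_force: 59.3
```

{"method": "arm_command", "body": {"commands": [[1,0,0,0.4,0],[1,0,0,0.4,0],[1,0,0,0.2,0]]}}

```text
time: 10.05
ee_pos: [0.578, -0.339, 0.1763]
eef_rot: [[-0.965, 0.261, 0.001], [0.261, 0.965, -0.0], [-0.001, -0.0, -1.0]]
wrist_force: [-1.3, 1.1, 4.8]
opening: 0.0206
finger_force: 59.2
```

Pushing with about 6 N, and the pucks are moving down. The bottom is expected at TCP z of about 0.162.

{"method": "arm_command", "body": {"commands": [[1,0,0,0.3,0],[1,0,0,0.3,0],[1,0,0,0.2,0]]}}

```text
time: 10.35
ee_pos: [0.578, -0.339, 0.1681]
eef_rot: [[-0.965, 0.261, 0.001], [0.261, 0.965, -0.0], [-0.001, -0.0, -1.0]]
wrist_force: [-1.0, 1.1, 5.3]
opening: 0.0203
finger_force: 59.2
```

{"method": "arm_command", "body": {"commands": [[1,0,0,0.2,0],[1,0,0,0.1,0]]}}

```text
time: 10.55
ee_pos: [0.5779, -0.339, 0.1647]
eef_rot: [[-0.965, 0.261, 0.001], [0.261, 0.965, -0.0], [-0.001, -0.0, -1.0]]
wrist_force: [-0.5, 0.1, 5.0]
opening: 0.0204
finger_force: 59.2
```

{"method": "arm_command", "body": {"commands": [[1,0,0,0.1,0],[1,0,0,0.1,0]]}}

```text
time: 10.75
ee_pos: [0.578, -0.339, 0.1628]
eef_rot: [[-0.965, 0.261, 0.001], [0.261, 0.965, -0.0], [-0.001, -0.0, -1.0]]
wrist_force: [-1.0, 0.6, 8.6]
opening: 0.0205
finger_force: 59.6
```

{"method": "arm_command", "body": {"commands": [[1,0,0,0.1,0],[1,0,0,0,0]]}}

```text
time: 10.95
ee_pos: [0.5783, -0.3392, 0.1628]
eef_rot: [[-0.965, 0.261, 0.001], [0.261, 0.965, -0.001], [-0.001, -0.0, -1.0]]
wrist_force: [-1.3, 1.7, 9.3]
opening: 0.0207
finger_force: 59.8
```

{"method": "arm_command", "body": {"commands": [[1,0,0,0.1,0],[1,0,0,0,0]]}}

```text
time: 11.15
ee_pos: [0.5785, -0.3393, 0.1628]
eef_rot: [[-0.965, 0.261, 0.002], [0.261, 0.965, -0.001], [-0.002, -0.0, -1.0]]
wrist_force: [-2.0, 1.8, 12.0]
opening: 0.0205
finger_force: 60.1
```

{"method": "arm_command", "body": {"commands": [[1,0,0,0.1,0],[1,0,0,0,0]]}}

```text
time: 11.35
ee_pos: [0.5788, -0.3394, 0.1628]
eef_rot: [[-0.965, 0.261, 0.003], [0.261, 0.965, -0.001], [-0.003, -0.001, -1.0]]
wrist_force: [-2.7, 2.3, 14.4]
opening: 0.0209
finger_force: 60.5
```

Bottomed out, and pressing with about 14 N. Next I relax, release and look.

{"method": "arm_command", "body": {"commands": [[1,0,0,0,0],[1,0,0,-0.3,0],[1,0,0,0,0],[-0.2,0,0,0,0],[-0.2,0,0,0,0]]}}

```text
time: 11.85
ee_pos: [0.5771, -0.3386, 0.1608]
eef_rot: [[-0.965, 0.261, -0.001], [0.261, 0.965, 0.001], [0.002, 0.0, -1.0]]
wrist_force: [0.2, -0.8, 1.3]
opening: 0.0492
finger_force: 0.0
```

{"method": "arm_command", "body": {"commands": [[-1,0,0,0,0],[-1,0,0,0,0],[-1,0,0,0,0],[-1,0,0,0,0],[-1,0,0,0,0]]}}

```text
time: 12.35
ee_pos: [0.5777, -0.3389, 0.1622]
eef_rot: [[-0.965, 0.261, -0.0], [0.261, 0.965, -0.0], [-0.0, -0.0, -1.0]]
wrist_force: [-0.0, -0.1, 0.8]
opening: 0.0857
finger_force: 0.0
```

```bash
python3 - <<'E'
from h import *
import cv2
s=get_state();print(s["ee_pos"],s["opening"],s["wrist_force"],s["time"])
a=snapshot("scene")[60:200,240:380,::-1]
cv2.imwrite("pics/s6.png",cv2.resize(a,(560,560),interpolation=cv2.INTER_CUBIC))
E
```

```text
[ 0.57766258 -0.33885669  0.16224425] 0.08566414080227207 [-0.01871852 -0.11958272  0.83721571] 12.35
```

View pics/s6.png

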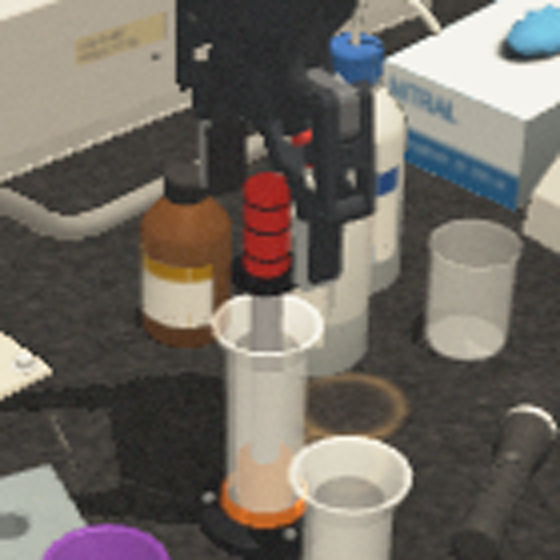

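The pucks are at the bottom (265,480), and the rod stands released with its flange just above the mouth (264,280). The fingers are open. Next I retreat straight up.

{"method": "arm_command", "body": {"commands": [[-1,0,0,-1,0],[-1,0,0,-2,0],[-1,0,0,-2,0],[-1,0,0,-2,0],[-1,0,0,-2,0]]}}

```text
time: 12.9
ee_pos: [0.5778, -0.3389, 0.2541]
eef_rot: [[-0.965, 0.261, 0.001], [0.261, 0.965, -0.001], [-0.001, -0.0, -1.0]]
wrist_force: [-0.3, 0.8, 0.2]
opening: 0.0852
finger_force: 0.0
```

{"method": "arm_command", "body": {"commands": [[-1,0,0,-1,0],[-1,0,0,0,0],[-1,0,0,0,0],[-1,0,0,0,0],[-1,0,0,0,0]]}}

```text
time: 13.4
ee_pos: [0.577, -0.3384, 0.2606]
eef_rot: [[-0.965, 0.261, -0.002], [0.261, 0.965, 0.002], [0.003, 0.001, -1.0]]
wrist_force: [-0.2, -0.7, -0.5]
opening: 0.0853
finger_force: 0.0
```

```bash
python3 - <<'E'
from h import *
import cv2
a=snapshot("scene")[60:200,240:380,::-1]
cv2.imwrite("pics/s7.png",cv2.resize(a,(560,560),interpolation=cv2.INTER_CUBIC))
E
```

```text
(no output)
```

View pics/s7.png

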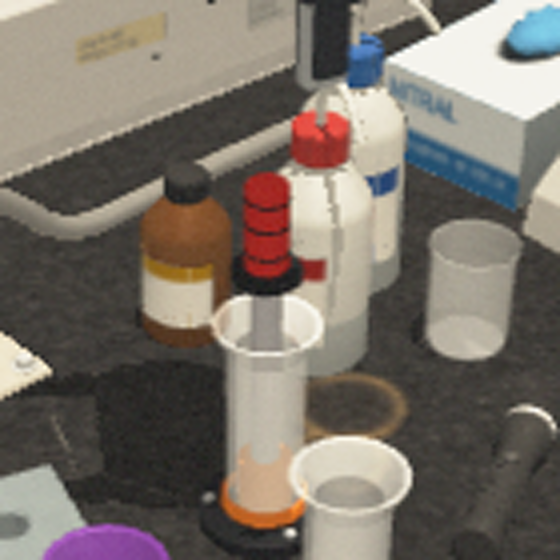

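The rod stands upright in the orange tube (handle at (266,225)) and the gripper is well clear.

```bash
python3 -c "from station import *;print(hand_in())"
```

```text
the job is handed in; nothing more can be done
None
```

The orange pucks are pushed to the bottom of their tube and were pressed with about 14 N; the rod stands released on top of them, the blue tube was left alone, and the job is handed in (no verdict was returned).

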